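# Draw out the telescoping reach hook

## Task

The telescoping reach hook for the top spice shelf is parked upright in its stand and I want to wipe its inner tube. Swing the stand's keeper bar fully shut until it snaps behind its catch, so that the hook stays down in the stand; then squeeze the button on the side of the grip, draw the grip straight up past the first stop to the second stop at the end of its travel, and finish while still holding it fully drawn out with the button squeezed in. Leave the keeper shut and the bowls, jar and shakers where they are.

Things in the scene. Friction and masses are not known exactly. Their poses are not given: they have to be found in the camera images.
- stand: Light wood block, 90 mm (its x) by 202 mm (its y, from -82 to +120 mm), top at 75 mm, fixed to the counter. Origin on the counter under the centre of its 30 mm square well; x is the side to which the keeper opens, y runs along the shut keeper bar, z is up.
- keeper (a joint): Angle (rad) of the steel keeper bar on its upright hinge: 0 = fully shut against an end stop, up to 1.45 open towards the stand's +x. Shuts anticlockwise seen from above; stays where left. In the last 0.2 rad it rides over a spring ball (about 4 N at the knob) that pops up behind it near 0 and keeps it shut. Shut, its two prongs straddle the hook's tube 2 mm above the collar.
- keeper_hinge (a point): Axis of the keeper's hinge, 62 mm from the well's centre towards the stand's -y, at the underside of the bar (87 mm above the counter).
- keeper_knob (a point): Point on the axis of the round upright knob at the keeper's free end: black plastic, 16 mm diameter, standing from 96 mm to 136 mm above the counter; this point is 20 mm below its top. It moves on a circle of 159 mm radius about the hinge; with the keeper shut it is 22 mm to the stand's +x and 95 mm to its +y from the well's centre.
- reach_hook: Lower half of the reach hook, loose, 0.25 kg: square shank 27 mm wide, 40 mm long, in the stand's well; 48 mm square collar 10 mm thick resting on the stand's top; aluminium outer tube 24 mm in diameter up to 60 mm above the stand's top. Origin at the centre of the collar's underside, axes as the stand's. Pulling the grip lifts it out unless the keeper is shut.
- grip: Black grip on top of the inner tube, 30 by 30 mm and 44 mm tall, origin at the centre of its underside (137 mm above the counter when the tube is in; its top at 181 mm). The inner tube (17 mm diameter) and the grip do not turn; axes parallel to the stand's.
- grip_mid (a point): Middle of the grip, 22 mm above its underside, on the tube's axis and level with the button's centre.
- tube (a joint): How far the inner tube is drawn out (m), straight up: 0 = fully in (locked unless the button is in), first stop at 0.045, second stop at 0.090, hard end of travel at 0.0915. A spring and the weight pull it back with about 7 to 10 N. At each stop it locks if the button is let out.
- button (a joint): Travel of the round button (16 mm diameter) in the middle of the grip's +y side (the stand's +y): 0 = out, standing 5 mm proud of the side; 0.005 = fully in, flush. Pressed towards -y, 2.4 N to start and 4.4 N fully in; the tube unlocks from about 0.004. Squeezing the grip's two y sides between the fingers presses it.
- bowls: Three nested steel bowls, 170 mm wide, 83 mm tall, origin under the centre. Leave alone.
- jar: Beige stoneware jar with wire latch, 112 mm wide, 132 mm tall, origin under the centre. Leave alone.
- shaker_a: Short glass shaker with steel cap, 44 mm wide, 77 mm tall, origin under the centre. Leave alone.
- shaker_b: A second such shaker. Leave alone.
There are look-alikes about, which are no part of the job. Of the things that look like the reach_hook, the smaller one is meant.

How it is judged:
By the outcome, as a careful person would: the job done as asked, in the order asked, and still so for the second after the job is handed in, while the arm keeps its last pose, push and grip.
It also fails if it takes over 53 s, if anything falls off the work surface, if the arm or the gripper's body presses on something with over 40 N, if the wrist force passes 120 N, or if a joint passes its speed limit or range.

## Robot

A 6-joint arm with a two-finger parallel gripper is mounted at the origin on the work surface. World frame = base frame: x ahead of the robot, y to its left, z up, the work surface at z = 0. Lengths are in m, angles in rad, forces in N, time in s.
With the tool pointing down it reaches from about 0.275 to 0.85 m from the base axis. Payload 5.2 kg.
Tool frame: the origin (TCP) lies midway between the tips of the shut fingers; the grasp point (between the pads) lies 19 mm behind it; z points along the fingers, y is the line along which they close (so a half turn about z gives the same grasp; the last joint's range is limited). The gripper opens to 85 mm and grips with 20 to 120 N. Pads are 22 mm wide; open, the fingers measure 114 mm over their backs; the gripper's body (76 mm by 85 mm) begins 54 mm behind the grasp point. The pads swing forward as they close: fully open they stand 13 mm farther back than shut.
Start: joints at [0.952, 0.259, 1.535, -0, 1.348, -0.203], TCP at [0.222, 0.503, 0.231] pointing down, gripper open.
Joint ranges: [-3.14, 3.14], [-0.91, 2.08], [0.19, 2.58], [-1.22, 4.36], [0.22, 2.71], [-3.12, 3.12]. Speed limits (rad/s): [2.57, 2.57, 3.14, 3.14, 3.14, 3.14].

## Interface

Orientations are given as a unit quaternion [x, y, z, w].
In Python, from plant import bot gives the robot as it stands.
- The arm moves only by the tool drive_tool, never from a script. Its argument "commands" is a list that holds one entry, the list of rows, each a list of 5 numbers: the finger opening in mm, from 0 to 85.4, then the shift along the tool's x, y, z in mm, then the turn about the tool's z in degrees. A call has 1 to 20 rows; each row shifts and turns the commanded pose from where the row before left it, along the tool's axes as they then stand; what a row does not reach is not made up. A row lasts 1/8 s, in which the tool goes at most 62.5 mm and 10.7 degrees, less where a joint would pass 70% of its speed; a pose out of reach is approached as far as the arm can. A call is refused whole if a number of a shift passes 62.5 or a number of a turn 10.7, either way. A call with a gripper value outside its range is refused whole. The fingers move at their own pace and stop on an object; "grip_force" is the grip in N (left out, the last holds). Time passes only in rows, so rows that do not move let the fingers close. It gives the time, the measured TCP pose, the force, the opening and the grip force at its end, in the units of the state.
- bot.get_state(): the state, without advancing time (a new reading comes with each control period).
- bot.capture(name): name is "side" or "top"; returns the picture (400x640x3 uint8, red, green, blue); there is no depth.
- bot.camera_info(name): a dict with "fx", "fy", "cx", "cy" (pixels), "dist_coeffs" ([k1, k2, p1, p2, k3] as OpenCV has them; the pictures are not rectified), "camera_from_world" (4x4, takes a point from world to camera coordinates). Camera axes: x right, y down, z forward; pixel columns grow to the right and rows downward; lengths in m; the calibration is good to about 2 mm. A picture is of the moment at which its call begins. camera_info takes no time and is no camera call.
- bot.job_done(): hands the job in; it is judged then, once.
The state is a dict: "time_s": time; "qpos": joint angles; "joint_vel": joint speeds; "joint_efforts": joint torques, N m; "tcp_pos": TCP position; "tool_rot": TCP orientation; "contact_force": force on the tool from outside, world axes, zero at the start; "wrist_torque": the same for the moment, N m; "opening": opening from 0.0 (shut) to 1.0 (fully open); "grasp_force": force on a finger pad.
Only numpy, scipy, OpenCV 4.12 (cv2) and the standard library are available. Lean on these libraries where they do the work, as an engineer would, in place of code of your own. Each camera call takes 0.05 s, during which the arm holds its last target. There are 200 camera calls.

## Working session

There is one attempt and no reset: what is moved stays moved. The work goes in short steps, Python scripts to look and compute and a tool call to move; the robot and the scene stay as the last step left them, time stands still between calls to the robot, and variables do not carry over. Pictures are saved under pics/ and viewed, at most 10 in all, crops included, and the job is handed in when it is done.

Besides the shell and the picture viewer there is one more tool, called after "Request:" as name(argument=value, ...) on one line, values as JSON. drive_tool: Moves the arm, as the interface text tells. Its arguments: {"type":"object","properties":{"commands":{"type":"array"},"grip_force":{"type":"number"}},"required":["commands"]}

```bash
mkdir -p pics; ls; cat > h.py <<'E'
import numpy as np,cv2
from plant import bot
def cam(n):
    i=bot.camera_info(n);K=np.array([[i['fx'],0,i['cx']],[0,i['fy'],i['cy']],[0,0,1.]]);return K,np.array(i['dist_coeffs'],float),np.array(i['camera_from_world'])
def ray(n,uv):
    K,d,T=cam(n);p=cv2.undistortPoints(np.array([[uv]],float),K,d)[0,0];R=T[:3,:3]
    return -R.T@T[:3,3],R.T@np.array([p[0],p[1],1.])
def plane(n,uv,z):
    c,d=ray(n,uv);return (c+d*(z-c[2])/d[2]).round(4)
def proj(n,P):
    K,d,T=cam(n);return cv2.projectPoints(np.array(P,float).reshape(-1,3),cv2.Rodrigues(T[:3,:3])[0],T[:3,3],K,d)[0][:,0]
def tri(a,uva,b,uvb):
    c1,d1=ray(a,uva);c2,d2=ray(b,uvb)
    s=np.linalg.lstsq(np.c_[d1,-d2],c2-c1,rcond=None)[0]
    p,q=c1+s[0]*d1,c2+s[1]*d2
    return ((p+q)/2).round(4),np.linalg.norm(p-q).round(4)
def snap(n,f,box=None,s=1):
    im=bot.capture(n)[:,:,::-1].copy();cv2.imwrite('pics/raw_'+f,im)
    if box: im=im[box[1]:box[3],box[0]:box[2]]
    cv2.imwrite('pics/'+f,cv2.resize(im,None,fx=s,fy=s,interpolation=cv2.INTER_CUBIC))
E
python3 - <<'E'
from h import *
for n in('side','top'):
    snap(n,n+'1.png'); c,d=ray(n,(320,200));print(n,c,d)
print(bot.get_state())
E
```

```text
pics
side [ 0.12997231 -1.07981141  0.82555161] [ 0.2102236   0.81351657 -0.5422937 ]
top [ 0.3495345  -0.00877776  1.27006351] [ 0.08268448 -0.00718058 -0.99657224]
{'time_s': 0.1, 'qpos': array([ 9.52199739e-01,  2.59270054e-01,  1.53600232e+00,  1.00954592e-05,
        1.34796552e+00, -2.02815373e-01]), 'joint_vel': array([ 0.00047896, -0.00056643, -0.00201767,  0.00047139, -0.00074759,
       -0.00115555]), 'joint_efforts': array([ 3.79088116e-03, -4.46967137e+01, -2.91250062e+01, -4.77623107e-04,
        6.33291420e-03,  8.01782312e-05]), 'tcp_pos': array([0.2218495 , 0.50275319, 0.23054633]), 'tool_rot': array([ 2.06397412e-01,  9.78467900e-01, -7.52244538e-04, -3.32948989e-04]), 'contact_force': array([ 0.44369931, -0.38335318, -0.9332515 ]), 'wrist_torque': array([ 0.05144501, -0.01996925,  0.03968601]), 'grasp_force': 0.0, 'opening': 0.9988746168500453}
```

View pics/side1.png

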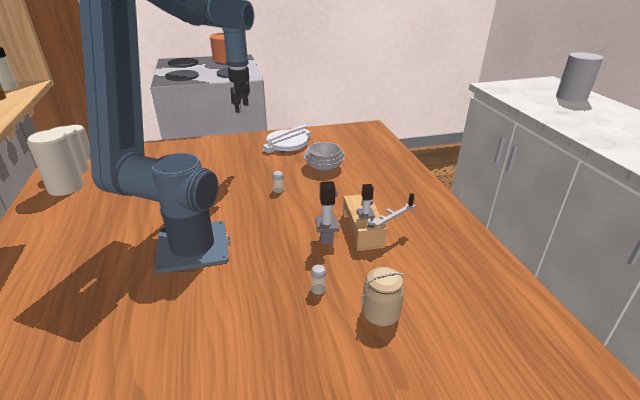

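View pics/top1.png

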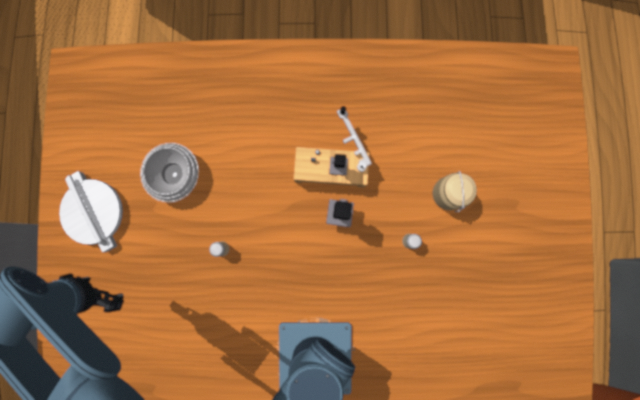

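The top view shows two things like the hook: one in the wooden stand (top 340,162; side 367,193) and a larger free-standing one (top 341,211; side 327,195). I choose the one in the stand. The keeper knob is at top (343,111), side (411,200), and the hinge at top (364,164). The tongs on the plate (top 90,210) are not the keeper. Next I check this in a close crop.

```bash
python3 - <<'E'
from h import *
a=cv2.imread('pics/raw_side1.png')[170:260,300:430];b=cv2.imread('pics/raw_top1.png')[95:235,280:385]
a=cv2.resize(a,None,fx=4,fy=4,interpolation=cv2.INTER_CUBIC);b=cv2.resize(b,(315,420),interpolation=cv2.INTER_CUBIC)
b=cv2.resize(b,(270,360));cv2.imwrite('pics/crop1.png',np.hstack([a,b]))
# stand outline on top face
im=cv2.imread('pics/raw_top1.png');hsv=cv2.cvtColor(im,cv2.COLOR_BGR2HSV)
print(hsv[175,310],hsv[130,310])
# dark blobs
for n,(x0,y0,x1,y1) in (('top',(280,95,385,235)),('side',(300,170,430,260))):
    im=cv2.imread(f'pics/raw_{n}1.png')[y0:y1,x0:x1]
    m=(im.max(2)<50).astype(np.uint8)
    k,_,st,c=cv2.connectedComponentsWithStats(m)
    for i in range(1,k):
        if st[i,4]>8: print(n,st[i]+[x0,y0,0,0,0],(c[i]+[x0,y0]).round(1))
print(tri('top',(343,111),'side',(411,200)))
print(tri('top',(340,162),'side',(367,188)))
E
```

```text
[ 18 123 236] [ 13 181 209]
top [342 108   3   6  12] [342.8 110.3]
top [335 156  10  12 107] [339.8 161.5]
top [334 202  17  18 248] [342.3 210.6]
side [321 182   9   2   9] [325.  182.1]
side [321 185  14  20 117] [327.5 196.1]
side [363 185   3  14  22] [363.4 192.6]
side [366 187   7  12  35] [370.1 193.3]
side [409 194   5  11  36] [410.8 199.4]
(array([ 0.6869, -0.0801,  0.1126]), np.float64(0.0004))
(array([ 0.5381, -0.0679,  0.1715]), np.float64(0.0021))
```

View pics/crop1.png

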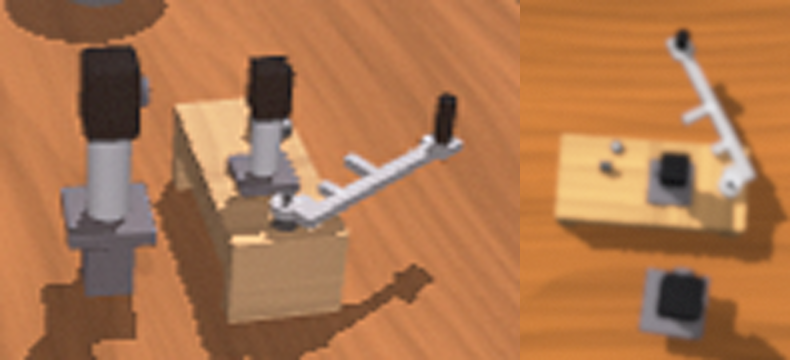

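The crop confirms it: the smaller hook sits in the stand, and the free-standing one at left is larger. Its button side faces world +y. Now the stand's pose.

```bash
python3 - <<'E'
from h import *
im=cv2.imread('pics/raw_top1.png');hsv=cv2.cvtColor(im,cv2.COLOR_BGR2HSV)
m=((hsv[...,1]<150)&(hsv[...,1]>80)&(hsv[...,2]>190)).astype(np.uint8);m[:140]=0;m[195:]=0;m[:,:285]=0;m[:,380:]=0
k,l,st,c=cv2.connectedComponentsWithStats(m);i=1+st[1:,4].argmax();m=(l==i)
print(st[i])
# bottom edge & top edge & left edge line fits
cols=range(298,366);bot_=np.array([(u,np.where(m[:,u])[0].max()+.5) for u in cols if m[:,u].any()]);top_=np.array([(u,np.where(m[:,u])[0].min()-.5) for u in range(298,335) if m[:,u].any()])
lef=np.array([(np.where(m[v])[0].min()-.5,v) for v in range(151,176)]);rig=np.array([(np.where(m[v])[0].max()+.5,v) for v in range(172,183)])
for n,e in(('bot',bot_),('top',top_),('lef',lef),('rig',rig)):
    P=np.array([plane('top',p,.075)[:2] for p in e]).astype(np.float32)
    vx,vy,x,y=cv2.fitLine(P,cv2.DIST_HUBER,0,.001,.001).ravel();r=np.abs((P-[x,y])@[-vy,vx])
    print(n,np.degrees(np.arctan2(vy,vx)).round(1),(x,y),r.mean().round(4))
print('gripmid',plane('top',(339.8,161.5),.170),'hinge',plane('top',(732/1,0),.09) if 0 else plane('top',(280+(732-520)/2.571,95+183/2.571),.09),'knob',plane('top',(342.8,110.3),.118))
print('side grip',[proj('side',[.536,-.068,z]) for z in(.137,.181)])
E
```

```text
[ 294  147   68   36 1488]
bot 86.5 (np.float32(0.50126), np.float32(-0.017549999)) 0.008
top 84.8 (np.float32(0.5935), np.float32(-0.0043099998)) 0.0007
lef -4.3 (np.float32(0.54641), np.float32(0.05359)) 0.0007
rig 69.2 (np.float32(0.51192), np.float32(-0.07551)) 0.0025
gripmid [ 0.5387 -0.0672  0.17  ] hinge [ 0.5395 -0.1331  0.09  ] knob [ 0.6875 -0.0793  0.118 ]
side grip [array([[365.29638608, 197.69174159]]), array([[366.20531057, 185.46219439]])]
```

Request:
drive_tool(commands=[[[50, -41.3, -21.6, 0, 0], [50, -41.3, -21.6, 0, 0], [50, -41.3, -21.6, 0, 0], [50, -41.3, -21.6, 0, 0], [50, -41.3, -21.6, 0, 0], [50, -41.3, -21.6, 0, 0], [50, -41.3, -21.6, 0, 0], [50, -41.3, -21.6, 0, 0], [50, -41.3, -21.6, 0, 0], [50, -41.3, -21.6, 0, 0], [50, -41.3, -21.6, 0, 0], [50, -41.3, -21.6, 0, 0], [50, -41.3, -21.6, 0, 0], [50, -41.3, -21.6, 0, 0], [50, -41.3, -21.6, 0, 0], [50, -41.3, -21.6, 0, 0]]], grip_force=30)

```text
time_s: 2.1
tcp_pos: [0.6876, -0.0811, 0.2306]
tool_rot: [0.206, 0.978, 0.0, -0.001]
contact_force: [0.5, -0.1, 0.4]
opening: 0.586
grasp_force: 0.0
```

Request:
drive_tool(commands=[[[50, 0, 0, 0, -10.5], [50, 0, 0, 0, -10.5], [50, 0, 0, 0, -10.5], [50, 0, 0, 0, -10.5], [50, 0, 0, 0, 0], [50, 0, 0, 0, 0]]])

```text
time_s: 2.85
tcp_pos: [0.6869, -0.0799, 0.2309]
tool_rot: [-0.156, 0.988, 0.0, -0.0]
contact_force: [0.3, 0.0, -0.8]
opening: 0.588
grasp_force: 0.0
```

Request:
drive_tool(commands=[[[50, 0, 0, 25, 0], [50, 0, 0, 30, 0], [50, 0, 0, 20, 0], [50, 0, 0, 0, 0], [50, 0, 0, 0, 0]]])

```text
time_s: 3.48
tcp_pos: [0.6876, -0.08, 0.1573]
tool_rot: [-0.157, 0.988, -0.0, 0.001]
contact_force: [0.3, 0.8, -0.4]
opening: 0.587
grasp_force: 0.0
```

```bash
python3 - <<'E'
from h import *
snap('side','side2.png',(330,130,450,260),4.5)
E
```

```text
(no output)
```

View pics/side2.png

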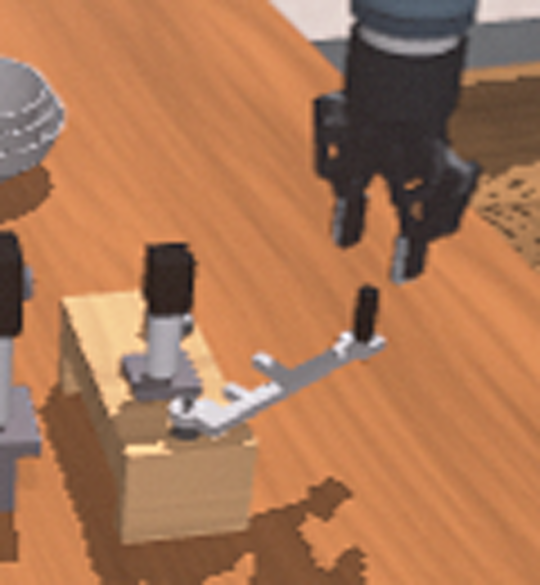

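The side view shows the fingers at about (407,183) and (420,191), either side of and above the knob at (411,200). Descend and cage it.

Request:
drive_tool(commands=[[[50, 0, 0, 25, 0], [50, 0, 0, 25, 0], [40, 0, 0, 0, 0], [24, 0, 0, 0, 0], [24, 0, 0, 0, 0], [24, 0, 0, 0, 0]]])

```text
time_s: 4.28
tcp_pos: [0.6876, -0.0801, 0.1076]
tool_rot: [-0.158, 0.987, -0.0, 0.001]
contact_force: [-0.8, 0.7, -0.7]
opening: 0.281
grasp_force: 0.0
```

Request:
drive_tool(commands=[[[24, 0.9, 16.4, 0, -5.9], [24, 0.9, 16.4, 0, -5.9], [24, 0.9, 16.4, 0, -5.9], [24, 0.9, 16.4, 0, -5.9], [24, 0.9, 16.4, 0, -5.9], [24, 0.9, 16.4, 0, -5.9], [24, 0.9, 16.4, 0, -5.9], [24, 0.9, 16.4, 0, -5.9], [24, 0, 0, 0, 0]]])

```text
time_s: 5.4
tcp_pos: [0.6011, 0.0156, 0.1069]
tool_rot: [-0.54, 0.842, -0.0, 0.0]
contact_force: [0.1, -0.2, 0.5]
opening: 0.282
grasp_force: 0.0
```

Request:
drive_tool(commands=[[[24, 0.2, 8, 0, -2.9], [24, 0.2, 8, 0, -2.9], [24, 0.2, 8, 0, -2.9], [24, 0.1, 5, 0, -1.8], [24, 0, 0, 0, 0]]])

```text
time_s: 6.02
tcp_pos: [0.5743, 0.0245, 0.1064]
tool_rot: [-0.614, 0.789, 0.0, -0.0]
contact_force: [-0.9, -0.3, -1.5]
opening: 0.277
grasp_force: 0.0
```

Request:
drive_tool(commands=[[[24, 0, 3, 0, 0], [24, 0, 2, 0, 0], [24, 0, 0, 0, 0]]])

```text
time_s: 6.4
tcp_pos: [0.5691, 0.026, 0.1062]
tool_rot: [-0.615, 0.789, 0.0, -0.0]
contact_force: [0.2, 0.1, 0.6]
opening: 0.284
grasp_force: 0.0
```

Request:
drive_tool(commands=[[[24, 0, 2, 0, 0], [24, 0, 1, 0, 0], [24, 0, 0, 0, 0]]])

```text
time_s: 6.78
tcp_pos: [0.5664, 0.0267, 0.1063]
tool_rot: [-0.615, 0.789, 0.0, -0.0]
contact_force: [-1.0, -0.1, -0.4]
opening: 0.279
grasp_force: 0.0
```

Request:
drive_tool(commands=[[[24, 0, 2, 0, 0], [24, 0, 1, 0, 0], [24, 0, 0, 0, 0]]])

```text
time_s: 7.15
tcp_pos: [0.566, 0.0267, 0.1065]
tool_rot: [-0.615, 0.789, -0.002, 0.002]
contact_force: [7.9, -1.0, -5.9]
opening: 0.281
grasp_force: 4.1
```

```bash
python3 - <<'E'
from h import *
snap('side','side3.png',(330,130,450,260),4.5)
E
```

```text
(no output)
```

View pics/side3.png

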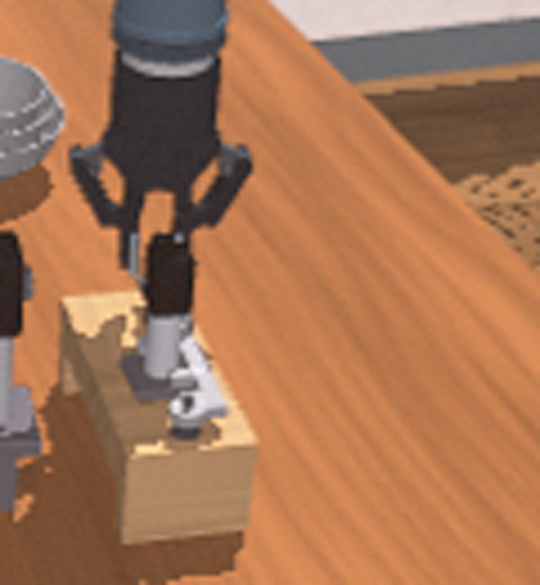

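The side view shows the bar lying along the stand, with the prongs at about (373,213) beside the tube. The force of 8 N suggests the stop, so I push a little more to confirm.

Request:
drive_tool(commands=[[[24, 0, 2, 0, 0], [24, 0, 1, 0, 0], [24, 0, 0, 0, 0], [24, 0, 0, 0, 0]]])

```text
time_s: 7.7
tcp_pos: [0.5658, 0.0268, 0.1067]
tool_rot: [-0.615, 0.789, -0.004, 0.003]
contact_force: [15.5, -3.0, -11.6]
opening: 0.283
grasp_force: 8.0
```

Request:
drive_tool(commands=[[[24, 0, -5, 0, 0], [24, 0, -5, 0, 0], [50, 0, 0, 0, 0], [50, 0, 0, 0, 0], [50, 0, 0, -30, 0], [50, 0, 0, -40, 0], [85, 0, 0, -45, 0], [85, 0, 0, -20, 0], [85, 0, 0, 0, 0]]])

```text
time_s: 8.82
tcp_pos: [0.5711, 0.0257, 0.2432]
tool_rot: [-0.615, 0.789, -0.001, 0.001]
contact_force: [-0.1, 0.0, -0.3]
opening: 0.994
grasp_force: 0.0
```

```bash
python3 - <<'E'
from h import *
snap('top','top4.png',(270,90,400,200),5)
print(bot.get_state()['qpos'])
im=cv2.imread('pics/raw_top4.png')[95:200,280:385]
k,_,st,c=cv2.connectedComponentsWithStats((im.max(2)<50).astype(np.uint8))
for i in range(1,k):
    if st[i,4]>5: print(st[i],c[i]+[280,95])
E
```

```text
[-1.50220088e-01  2.89097628e-01  1.46849387e+00  4.11515407e-07
  1.38316876e+00 -3.04544949e+00]
[  8  43  26  18 148] [300.5472973  145.40540541]
[ 55  61  10  12 108] [339.57407407 161.27777778]
[10 67  9  6 35] [294.34285714 164.34285714]
```

View pics/top4.png

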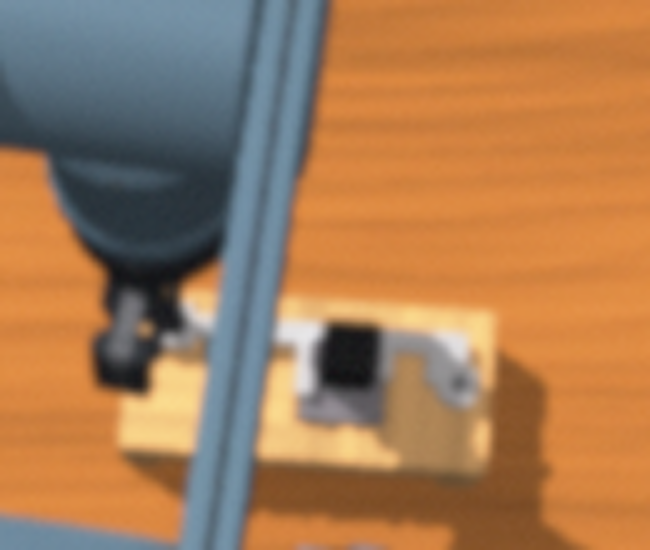

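The keeper bar lies shut along the stand with a prong at the tube, and the grip is at (340,161). Turn, shift above the grip, and stop part way down.

Request:
drive_tool(commands=[[[85, 0, 0, 0, 10.1], [85, 0, 0, 0, 10.1], [85, 0, 0, 0, 10.1], [85, 0, 0, 0, 10.1], [85, 0, 0, 0, 10.1], [85, 0, 0, 0, 10.1], [85, 0, 0, 0, 10.1], [85, 0, 0, 0, 10.1], [85, 6, -24, 0, 0], [85, 6, -24, 0, 0], [85, 6, -24, 0, 0], [85, 5, -23, 0, 0], [85, 0, 0, 20, 0], [85, 0, 0, 20, 0], [85, 0, 0, 0, 0]]])

```text
time_s: 10.75
tcp_pos: [0.5371, -0.0664, 0.1981]
tool_rot: [0.043, 0.999, 0.001, -0.003]
contact_force: [-0.3, 0.5, 0.6]
opening: 0.998
grasp_force: 0.0
```

```bash
python3 - <<'E'
from h import *
snap('side','side5.png',(310,110,430,240),4.5)
E
```

```text
(no output)
```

View pics/side5.png

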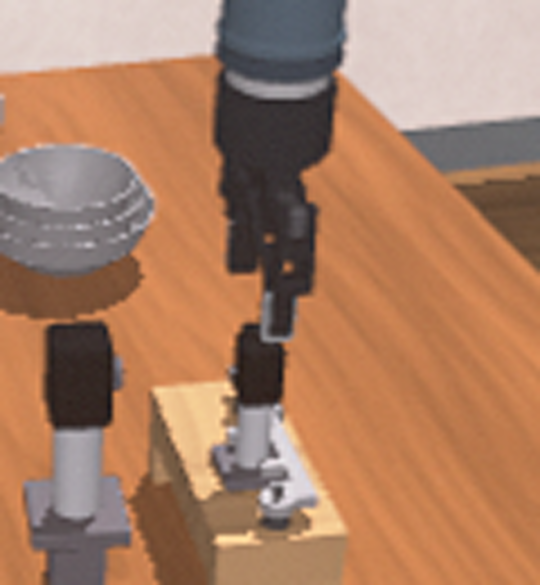

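The fingers are aligned over the small grip (near finger at about (371,182), grip at (367,190)). Descend with a 3 mm correction in x, then close gently.

Request:
drive_tool(commands=[[[85, -3, 0, 20, 0], [85, 0, 0, 25, 0], [85, 0, 0, 16, 0], [85, 0, 0, 0, 0], [60, 0, 0, 0, 0], [45, 0, 0, 0, 0]]], grip_force=25)

```text
time_s: 11.55
tcp_pos: [0.543, -0.0675, 0.1414]
tool_rot: [0.043, 0.999, -0.0, 0.001]
contact_force: [0.3, 0.9, -0.1]
opening: 0.599
grasp_force: 0.0
```

Request:
drive_tool(commands=[[[25, 0, 0, 0, 0], [20, 0, 0, 0, 0], [20, 0, 0, 0, 0], [20, 0, 0, 0, 0]]])

```text
time_s: 12.05
tcp_pos: [0.5428, -0.0671, 0.141]
tool_rot: [0.043, 0.999, 0.0, 0.001]
contact_force: [-0.1, 3.1, 5.6]
opening: 0.348
grasp_force: 31.6
```

Request:
drive_tool(commands=[[[20, 0, 0, 0, 0], [20, 0, 0, 0, 0], [20, 0, 0, 0, 0], [20, 0, 0, -4, 0], [20, 0, 0, -8, 0], [20, 0, 0, -8, 0], [20, 0, 0, -8, 0], [20, 0, 0, -6, 0], [20, 0, 0, 0, 0]]], grip_force=60)

```text
time_s: 13.18
tcp_pos: [0.5422, -0.0674, 0.1749]
tool_rot: [0.043, 0.999, -0.0, 0.0]
contact_force: [-0.1, -0.8, -7.8]
opening: 0.345
grasp_force: 59.6
```

Request:
drive_tool(commands=[[[20, 0, 0, -8, 0], [20, 0, 0, -9, 0], [20, 0, 0, -9, 0], [20, 0, 0, -9, 0], [20, 0, 0, -8, 0], [20, 0, 0, -6, 0], [20, 0, 0, 0, 0], [20, 0, 0, 0, 0]]])

```text
time_s: 14.18
tcp_pos: [0.5426, -0.0674, 0.2234]
tool_rot: [0.043, 0.999, -0.0, 0.0]
contact_force: [0.0, -2.0, -8.1]
opening: 0.344
grasp_force: 59.8
```

Request:
drive_tool(commands=[[[20, 0, 0, -3, 0], [20, 0, 0, -2, 0], [20, 0, 0, 0, 0], [20, 0, 0, 0, 0]]])

```text
time_s: 14.68
tcp_pos: [0.5424, -0.0673, 0.2285]
tool_rot: [0.043, 0.999, -0.0, 0.0]
contact_force: [-0.5, -2.1, -8.3]
opening: 0.343
grasp_force: 59.7
```

Request:
drive_tool(commands=[[[20, 0, 0, -2, 0], [20, 0, 0, -1, 0], [20, 0, 0, 0, 0], [20, 0, 0, 0, 0]]])

```text
time_s: 15.18
tcp_pos: [0.5423, -0.0673, 0.2314]
tool_rot: [0.043, 0.999, -0.0, 0.0]
contact_force: [-0.5, -2.4, -8.3]
opening: 0.343
grasp_force: 59.7
```

Request:
drive_tool(commands=[[[20, 0, 0, -1, 0], [20, 0, 0, -0.5, 0], [20, 0, 0, 0, 0], [20, 0, 0, 0, 0]]])

```text
time_s: 15.68
tcp_pos: [0.5423, -0.0673, 0.2328]
tool_rot: [0.043, 0.999, -0.0, 0.0]
contact_force: [-0.7, -3.3, -9.7]
opening: 0.34
grasp_force: 59.7
```

Request:
drive_tool(commands=[[[20, 0, 0, -1, 0], [20, 0, 0, 0, 0], [20, 0, 0, 0, 0]]])

```text
time_s: 16.05
tcp_pos: [0.5423, -0.0673, 0.2339]
tool_rot: [0.043, 0.999, -0.0, 0.0]
contact_force: [-0.0, -3.2, -8.8]
opening: 0.339
grasp_force: 59.7
```

Request:
drive_tool(commands=[[[20, 0, 0, -1, 0], [20, 0, 0, 0, 0], [20, 0, 0, 0, 0]]])

```text
time_s: 16.42
tcp_pos: [0.5422, -0.0672, 0.2345]
tool_rot: [0.043, 0.999, 0.0, -0.0]
contact_force: [0.0, -2.6, -12.3]
opening: 0.341
grasp_force: 60.7
```

Request:
drive_tool(commands=[[[20, 0, 0, -1, 0], [20, 0, 0, 0, 0], [20, 0, 0, 0, 0]]])

```text
time_s: 16.8
tcp_pos: [0.5418, -0.067, 0.2347]
tool_rot: [0.043, 0.999, 0.0, -0.001]
contact_force: [1.9, -1.7, -22.3]
opening: 0.338
grasp_force: 60.6
```

```bash
python3 - <<'E'
from h import *
snap('side','side6.png',(310,110,430,240),4.5)
E
```

```text
(no output)
```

View pics/side6.png

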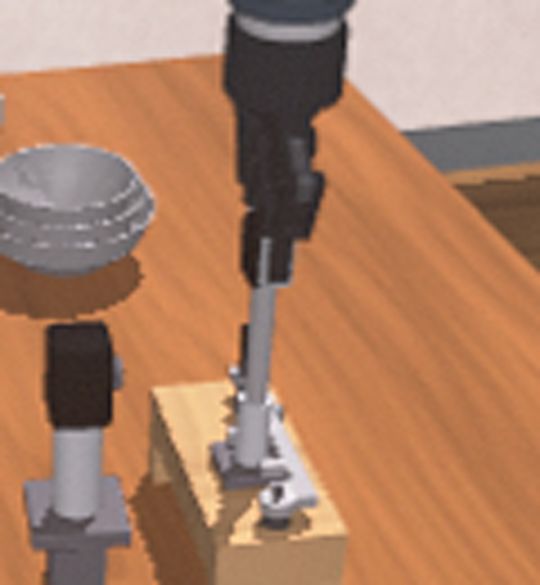

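The picture shows the inner tube drawn out (366,173), the keeper still across the stand and the hook seated. The 22 N pull confirms the hard end of travel.

```bash
python3 -c "
from plant import bot
print(bot.job_done())"
```

```text
the job is handed in; nothing more can be done
None
```

I swung the keeper shut against its end stop, squeezed the button, drew the grip up about 90 mm to the hard end of its travel, and handed the job in still holding it there at about 17 s; I did not separately feel the keeper's catch snap, and no verdict came back.

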